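# Open the dust filter box in the relief-painting studio

### The job

Open the studio's dust filter box so that its filter can be changed: press the snap tab fully in with the fingertips while the cover is still home, then push the released cover along its guides, off its seat over the filter, until it rests against the stop at the other end. Only press and push: do not lift or tilt the cover, and leave everything else on the table where it is.

Things in the scene. Friction and masses are not known exactly. Their poses are not given: they have to be found in the camera images.
- filter_box: Fixed grey filter box, 200 mm (its x) by 280 mm (its y), 84 mm high at its highest; origin at the centre of its underside, z up. A guide channel runs along its whole length in y, centred at x = -30 mm; the cover opens by sliding along it in the box's +y direction. A tool rest runs along the +x side.
- seat (a point): Centre of the seat at the channel's -y end, over the filter well, at box (-30, -70, 66) mm: cover's origin when home. Two runners (top 66 mm above the table) carry the cover, between side rails 103 mm apart and 84 mm above the table. Along the seat, box y -140 to -25 mm, lips 90 mm apart, also 84 mm above the table, hold the cover's edges down.
- stop (a point): Middle of the face of the stop at the channel's +y end, at box (-30, 127, 72) mm; the stop's top is 78 mm above the table. Between tab and stop is the empty parking ledge: runners and rails as at the seat but no lips, deck between the runners 60 mm above the table.
- cover: White plastic cover, a loose plate 100 mm (x) by 110 mm (y) by 10 mm, 0.13 to 0.25 kg, axes parallel to the box's; origin at the centre of its underside: box y about -71 mm when home, +72 mm against the stop (143 mm slide). Side play 1.5 mm each side. Its top is 76 mm above the table. The snap tab in front of its +y edge blocks it until pressed in.
- ridge (a point): Middle of the upright push face of the thumb ridge on the cover; the face looks to the box's -y and this point is 84 mm above the table. The ridge is 70 mm long in x, 16 mm high above the cover's top, with a ramp on its other side. Behind this face 31 mm of plain cover top remain. Pushing here towards the box's +y slides the cover.
- tab_top (a point): Centre of the top of the black snap tab, a pad 36 mm (box x) by 40 mm (box y) just beyond the cover's +y edge, in the middle of the channel. It stands up to 75 mm above the table when out (about level with the cover's top) and is pressed straight down.
- snap_tab (a joint): Travel of the snap tab in m: 0 = out, 0.012 = fully in (top 63 mm above the table, below the cover's path). It moves with about 4 N against steady friction, stops hard at 0.012, and stays where it is left (no spring back). The cover is released from about 0.0095.
- paste_jar: Closed paste jar, 68 mm across, 85 mm tall, beside one end of the filter box; origin at the centre of its underside. Not part of the job.
- sponge_block: Sanding sponge block 70 x 50 x 32 mm, beside one end of the filter box; origin at the centre of its underside. Not part of the job.
- scraper: Notched flat plastic scraper 60 x 100 x 5 mm lying on the table in front of the filter box; origin at the centre of its underside. Not part of the job.
- palette_knife: Palette knife 190 mm long lying in the tool rest along the far side of the filter box's top. Not part of the job.
- mix_bowl: White mixing bowl, 150 mm across, 60 mm tall, on the right of the table; origin at the centre of its underside. Not part of the job.
- flat_brush: Wooden flat brush 190 mm long lying on the left of the table. Not part of the job.
- syringe: Plastic paste syringe about 175 mm long, 46 mm wide, lying on the right of the table. Not part of the job.
Things that resemble listed ones, but are neither listed nor needed, are in the scene too. Leave any blue look-alike of the cover alone.

How it is judged:
On the way, in this order (a step that is already met when the one before it is completed fails the run):
1. the snap tab is pressed fully in while the cover is still home (value of joint snap_tab above 0.0098 m and y of cover in the frame of filter_box below -0.06 m), for 0.1 s.
2. the cover is pushed off its seat to the stop on the parking ledge (y of cover in the frame of filter_box between 0.062 and 0.078 m and z of cover in the frame of filter_box between 0.062 and 0.07 m and angle between cover's own z axis and vertical below 0.06 rad and angle between the y axis of cover and the y axis of filter_box, either way round below 0.08 rad), for 0.2 s.
At the end, for the whole second after the job is handed in: The cover lies flat and square in its guides on the parking ledge, within 10 mm of the stop and at rest, the filter well fully uncovered; the snap tab is in (9.5 mm or more) and every other thing is within 25 mm of where it was (all of step 2 and value of joint snap_tab above 0.0095 m and linear speed of cover below 0.01 m/s and not (distance of any of paste_jar, sponge_block, scraper, palette_knife, mix_bowl, flat_brush, syringe from where it was at the start of the episode above 0.025 m)); the robot touches nothing.
It fails at once if the cover is lifted more than 10 mm off its runners or tilted more than about 15 degrees (z of cover in the frame of filter_box above 0.076 m or angle between cover's own z axis and vertical above 0.26 rad).
It fails at once if the cover is forced past the tab before the tab is in (y of cover in the frame of filter_box between -0.055 and 0.03 m and value of joint snap_tab below 0.008 m).
It fails at once if another thing on the table is moved more than 25 mm (distance of any of paste_jar, sponge_block, scraper, palette_knife, mix_bowl, flat_brush, syringe from where it was at the start of the episode above 0.025 m).
It also fails if it takes over 40 s, if anything falls off the work surface, if the arm or the gripper's body presses on something with over 40 N, if the wrist force passes 120 N, or if a joint passes its speed limit or range.

### The arm

A 6-joint arm with a two-finger parallel gripper is mounted at the origin on the work surface. World frame = base frame: x ahead of the robot, y to its left, z up, the work surface at z = 0. Lengths are in m, angles in rad, forces in N, time in s.
With the tool pointing down it reaches from about 0.4 to 0.825 m from the base axis. Payload 7 kg.
Tool frame: the origin (TCP) lies midway between the tips of the shut fingers; the grasp point (between the pads) lies 19 mm behind it; z points along the fingers, x is the direction in which the jaws open and shut, and the axes are right-handed (so a half turn about z gives the same grasp; the last joint's range is limited). The gripper opens to 88 mm and grips with 3 to 60 N. Pads are 19 mm wide; open, the fingers measure 130 mm over their backs; the gripper's body (78 mm by 193 mm) begins 47 mm behind the grasp point.
Start: joints at [1.491, 0.359, 0.012, 0, -1.224, -0.288], TCP at [0.243, 0.63, 0.227] pointing down, gripper open.
Joint ranges: [-3.07, 3.07], [-1.43, 2.12], [-1.02, 1.25], [-3.03, 1.67], [-3.05, -0], [-3.03, 3.03]. Speed limits (rad/s): [2.39, 2.39, 3.01, 3.14, 3.14, 3.14].

### API

Orientations are given as [roll, pitch, yaw] about the fixed x, y, z axes, in that order (R = Rz(yaw) Ry(pitch) Rx(roll)).
In Python, from station import arm, grab_frame, camera_params gives the robot as it stands.
- The arm moves only by the shell command python3 -m handwheel 'ROWS' [FORCE]. ROWS is JSON, a list that holds one entry, the list of rows, each a list of 5 numbers: the finger opening in m, from 0 to 0.0876, then the shift along the tool's x, y, z in m, then the turn about the tool's z in degrees. A call has 1 to 20 rows; each row is the pose to reach, as a shift and turn from the pose measured when the call began, along the tool's axes at that moment; what a row does not reach only later rows make up. A row lasts 1/12 s, in which the tool goes at most 41.7 mm and 7.16 degrees, less where a joint would pass 70% of its speed; a pose out of reach is approached as far as the arm can. A call with a gripper value outside its range is refused whole. The fingers move at their own pace and stop on an object; FORCE is the grip in N (left out, the last holds). Time passes only in rows, so rows that repeat a pose let the fingers close. It gives the time, the measured TCP pose, the force and the opening at its end, in the units of the state.
- arm.get_state(): the state, without advancing time (a new reading comes with each control period).
- grab_frame(name): name is "scene" or "top"; returns the picture (420x560x3 uint8, blue, green, red); there is no depth.
- camera_params(name): a dict with "intrinsics" (3x3 intrinsics, pixels), "R" (3x3) and "t" (3): a world point X has camera coordinates R X + t. Camera axes: x right, y down, z forward; pixel columns grow to the right and rows downward; lengths in m; the calibration is good to about 2 mm. A picture is of the moment at which its call begins. camera_params takes no time and is no camera call.
- arm.job_done(): hands the job in, once; it reports no verdict.
The state is a dict: "t": time; "q": joint angles; "qd": joint speeds; "joint_efforts": joint torques, N m; "eef_pos": TCP position; "ee_rot": TCP orientation; "force": force on the tool from outside, world axes, zero at the start; "moment": the same for the moment, N m; "width": finger opening in m.
Only numpy, scipy, OpenCV 4.12 (cv2) and the standard library are available. Lean on these libraries where they do the work, as an engineer would, in place of code of your own. Each camera call takes 0.05 s, during which the arm holds its last target.

## Working session

There is one attempt and no reset: what is moved stays moved. The work goes in short steps, Python scripts to look and compute and a shell command to move; the robot and the scene stay as the last step left them, time stands still between calls to the robot, and variables do not carry over. Pictures are saved under pics/ and viewed, and the job is handed in when it is done.

```bash
mkdir -p pics; ls; python3 - <<'E'
from station import arm, grab_frame, camera_params
import cv2
for n in("scene","top"):
    cv2.imwrite(f"pics/{n}0.png",grab_frame(n)); p=camera_params(n); print(n,p)
print(arm.get_state())
E
```

```text
pics
scene {'intrinsics': array([[518.65846624,   0.        , 282.94543022],
       [  0.        , 518.65846624, 208.37468593],
       [  0.        ,   0.        ,   1.        ]]), 'R': array([[ 0.61005366,  0.79231988,  0.00798373],
       [ 0.45781856, -0.34424185, -0.81969489],
       [-0.64671222,  0.50371297, -0.57274475]]), 't': array([-0.27638913, -0.20112459,  1.95900206])}
top {'intrinsics': array([[379.06305251,   0.        , 285.24220484],
       [  0.        , 379.06305251, 208.55431217],
       [  0.        ,   0.        ,   1.        ]]), 'R': array([[-0.01214262, -0.9998806 , -0.00955723],
       [-0.9918762 ,  0.01325468, -0.12651452],
       [ 0.12662609,  0.00794337, -0.99191871]]), 't': array([-0.06753734,  0.56428365,  0.93491134])}
{'t': 0.1, 'q': array([ 1.49112026e+00,  3.59298626e-01,  1.11564456e-02, -2.93393381e-04,
       -1.22409112e+00, -2.88107265e-01]), 'qd': array([-0.00010303, -0.00030016,  0.00370288,  0.00342818,  0.00085601,
       -0.00150339]), 'joint_efforts': array([-2.00586997e-03, -5.84160411e+01,  2.93750614e+01,  7.01549426e+00,
        1.01327710e-02, -5.57149258e-05]), 'eef_pos': array([0.24256421, 0.62944935, 0.22573246]), 'ee_rot': array([-3.14144878e+00, -1.45612025e-03, -1.93867966e+00]), 'force': array([ 0.5277142 , -0.51877108,  0.18490713]), 'moment': array([-0.03176249, -0.00895082, -0.0321679 ]), 'width': 0.08767452416878246}
```

View pics/scene0.png

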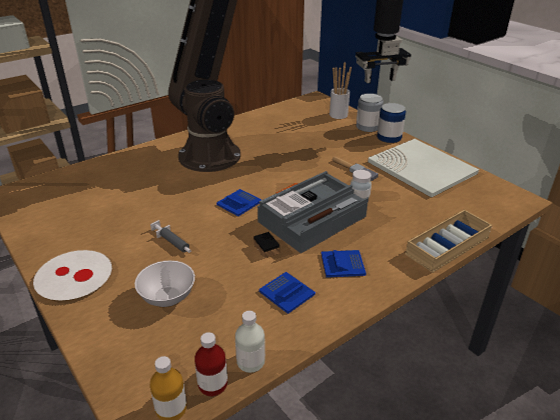

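View pics/top0.png

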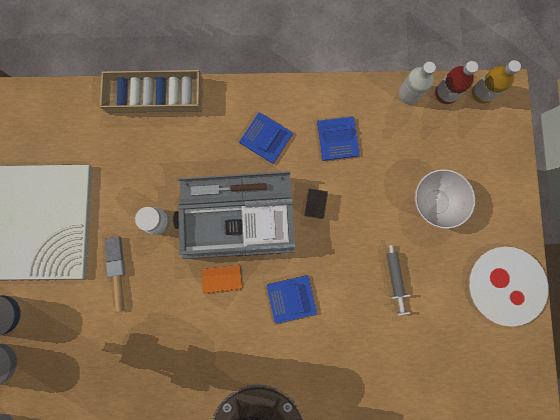

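The top view shows the grey box at about (236,215). The white cover is at (265,225), with the dark tab at (233,227) to its left. Three blue look-alikes lie at (266,137), (338,138) and (291,299). Candidates for the tab are the dark pad (233,227), the black block (316,203) and the dark thing at the box's left end (177,220). By the description the tab is the pad in the channel. I'll check this in a crop.

```bash
python3 - <<'E'
import cv2,numpy as np
a=cv2.imread("pics/top0.png")[165:265,165:305]; cv2.imwrite("pics/topc.png",cv2.resize(a,None,fx=5.6,fy=5.6,interpolation=cv2.INTER_CUBIC))
a=cv2.imread("pics/scene0.png")[165:255,245:380]; cv2.imwrite("pics/scc.png",cv2.resize(a,None,fx=5.6,fy=5.6,interpolation=cv2.INTER_CUBIC))
E
```

```text
(no output)
```

View pics/topc.png

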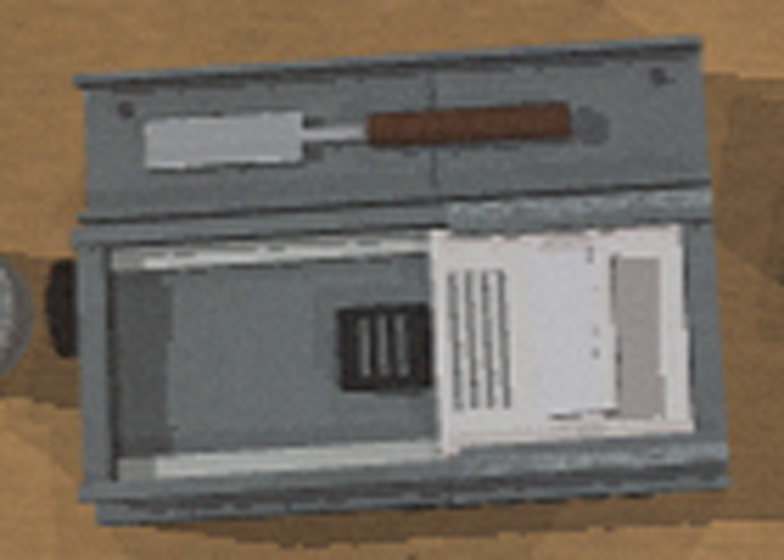

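View pics/scc.png

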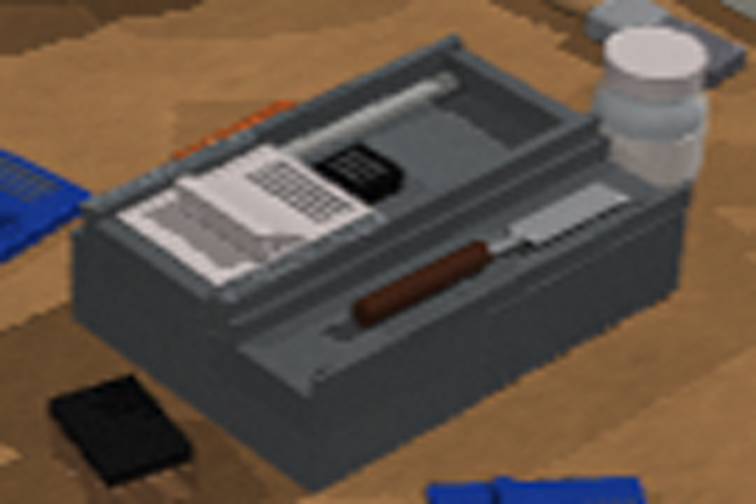

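```bash
cat > h.py <<'E'
import numpy as np
from station import camera_params
from scipy.optimize import least_squares
def proj(n,X):
    p=camera_params(n); c=np.asarray(X)@p["R"].T+p["t"]; u=c@p["intrinsics"].T; return u[...,:2]/u[...,2:]
def back(n,uv,z):
    p=camera_params(n); d=p["R"].T@np.linalg.solve(p["intrinsics"],[*uv,1]); C=-p["R"].T@p["t"]; return C+d*(z-C[2])/d[2]
def w(pose,P):
    x,y,a=pose; P=np.asarray(P,float)/1000
    return np.stack([x+np.cos(a)*P[...,0]-np.sin(a)*P[...,1],y+np.sin(a)*P[...,0]+np.cos(a)*P[...,1],P[...,2]],-1)
E
python3 - <<'E'
from h import *
T=[((432,235),(20,-16,76)),((443,450),(-80,-16,76)),((692,430),(-75,-126,76)),((680,228),(15,-126,76))]
S=[((378,212),(20,-16,76)),((272,147),(-80,-16,76)),((118,215),(-75,-126,76)),((222,283),(15,-126,76))]
def f(p,sel):
    r=[]
    if 't' in sel:r+=[proj("top",w(p,b))-(np.array(a)/5.6+165) for a,b in T]
    if 's' in sel:r+=[proj("scene",w(p,b))-(np.array(a)/5.6+[245,165]) for a,b in S]
    return np.ravel(r)
for s in('t','s','ts'):
    o=least_squares(f,[.5,.05,0],args=(s,)); print(s,o.x.round(4),np.degrees(o.x[2]),o.fun.round(1))
p=o.x
import json;json.dump(list(p),open('p.json','w'))
c,s=np.cos(p[2]),np.sin(p[2])
def box(u,v,n='top',off=(165,165),z=.075):
    X=back(n,np.array((u,v))/5.6+off,z)[:2]-p[:2]; return (1000*np.array([c*X[0]+s*X[1],-s*X[0]+c*X[1]])).round(1)
for q in((338,312),(430,305),(435,388),(342,390)):print('tab',box(*q))
print('ridge',box(612,255,z=.092),box(612,415,z=.092), 'ridge ramp side',box(525,250,z=.08))
for q in((72,230),(82,498),(705,45),(78,80),(728,485)): print('outer z84',box(*q,z=.084))
# overlay
import cv2
for n in('top','scene'):
    im=cv2.imread(f'pics/{n}0.png')
    off,sz=((165,165),(140,100)) if n=='top' else ((245,165),(135,90))
    im=cv2.resize(im[off[1]:off[1]+sz[1],off[0]:off[0]+sz[0]],None,fx=5.6,fy=5.6)
    for poly in ([(-100,-140,0),(100,-140,0),(100,140,0),(-100,140,0)],[(-80,-126,76),(20,-126,76),(20,-16,76),(-80,-16,76)],[(-48,-14,75),(-12,-14,75),(-12,26,75),(-48,26,75)],[(-65,-95,92),(5,-95,92),(5,-95,76),(-65,-95,76)],[(-80,127,78),(20,127,78)],[(-81,-140,84),(21,-140,84),(21,140,84),(-81,140,84)]):
        q=((proj(n,w(p,poly))-off)*5.6).astype(int); cv2.polylines(im,[q],True,(0,0,255),1)
    cv2.imwrite(f'pics/ov_{n}.png',im)
E
```

```text
t [0.5457 0.0464 0.0447] 2.5592282552492756 [-0.2 -1.1 -0.4  1.3  0.3  0.2  0.3 -0.4]
s [0.5473 0.0442 0.0226] 1.2940093913219746 [ 1.4  1.1 -0.9 -1.5 -0.4 -0.7 -0.2  0.9]
ts [0.546  0.0457 0.0381] 2.1821445454172967 [ 0.1 -1.2 -0.4  1.2  0.4  0.4  0.6 -0.2  1.6  0.7 -1.1 -1.7 -0.1 -0.6
  0.5  0.7]
tab [-14.7  26.8]
tab [-13.7 -13.5]
tab [-50.  -14.4]
tab [-48.8  26.1]
ridge [  2.1 -94.6] [-66.5 -91.4] ridge ramp side [  7.8 -56.4]
outer z84 [ 26.2 140.2]
outer z84 [-90.  137.6]
outer z84 [  93.9 -139.5]
outer z84 [ 92.6 136.6]
outer z84 [ -98.4 -139.3]
```

View pics/ov_top.png

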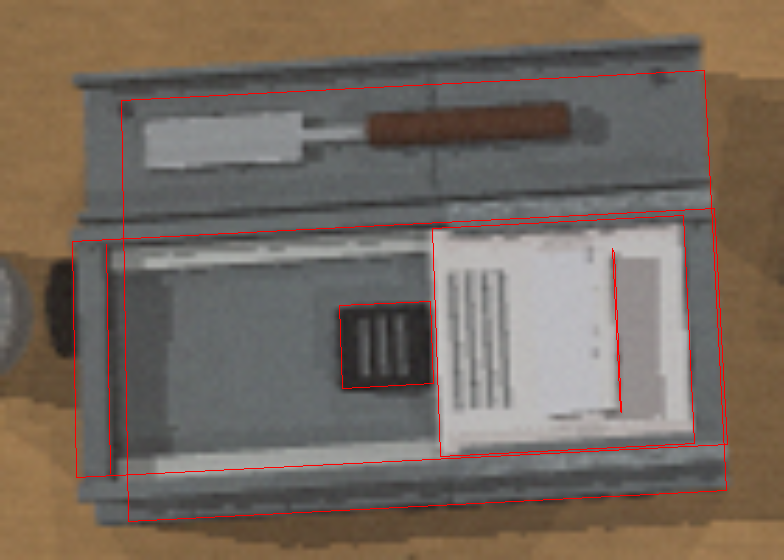

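View pics/ov_scene.png

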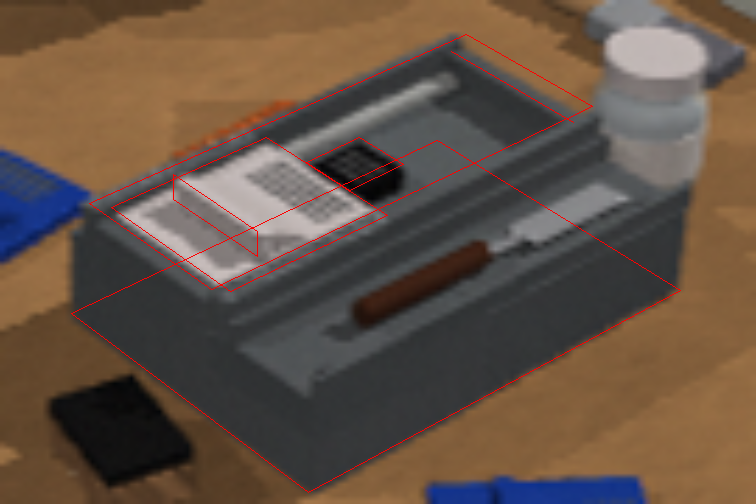

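The overlay puts the box at about (0.546, 0.046) with a yaw of 2.2–2.5°. The tab measures 36×40 mm and is centred at box (-31,6). The ridge face is at y≈-95, which matches the given sizes, and the overlaid rectangle confirms the tab and cover choice. Next I'll move above the tab with the fingers shut and the jaw axis along box x.

```bash
cat >> h.py <<'E'
import json,sys
from scipy.spatial.transform import Rotation as Ro
POSE=(0.546,0.0457,0.0415)
def go(b):
    from station import arm
    s=arm.get_state(); R=Ro.from_euler('xyz',s['ee_rot']).as_matrix()
    X=w(POSE,b); d=R.T@(X-s['eef_pos'])
    turn=(np.degrees(s['ee_rot'][2]-POSE[2])+90)%180-90
    L=np.array(s['eef_pos'])-[*POSE[:2],0]; c,s_=np.cos(POSE[2]),np.sin(POSE[2])
    print('t',s['t'],'target',X.round(4),'shift',d.round(4),'turn',turn.round(2),'box now',(1e3*np.array([c*L[0]+s_*L[1],-s_*L[0]+c*L[1],L[2]])).round(1),'rot',s['ee_rot'].round(3),'F',s['force'].round(1),'w',s['width'],'q',s['q'].round(2))
E
python3 -c "
from h import *
go((-31,8,140))"
```

```text
t 0.1 target [0.5147 0.0524 0.14  ] shift [ 0.4404 -0.4614  0.0864] turn 66.54 box now [-279.   595.8  225.7] rot [-3.141e+00 -1.000e-03 -1.939e+00] F [ 0.5 -0.5  0.2] w 0.08767452416878246 q [ 1.49  0.36  0.01 -0.   -1.22 -0.29]
```

```bash
python3 -m handwheel '[[[0,0.44,-0.461,0,66.5],[0,0.44,-0.461,0,66.5],[0,0.44,-0.461,0,66.5],[0,0.44,-0.461,0,66.5],[0,0.44,-0.461,0,66.5],[0,0.44,-0.461,0,66.5],[0,0.44,-0.461,0,66.5],[0,0.44,-0.461,0,66.5],[0,0.44,-0.461,0,66.5],[0,0.44,-0.461,0,66.5],[0,0.44,-0.461,0,66.5],[0,0.44,-0.461,0,66.5],[0,0.44,-0.461,0,66.5],[0,0.44,-0.461,0,66.5],[0,0.44,-0.461,0,66.5],[0,0.44,-0.461,0,66.5],[0,0.44,-0.461,0.08,66.5],[0,0.44,-0.461,0.08,66.5],[0,0.44,-0.461,0.08,66.5],[0,0.44,-0.461,0.08,66.5]]]' 10
python3 -c "
from h import *
go((-31,8,80))
from station import grab_frame
import cv2
a=grab_frame('top');b=grab_frame('scene')
cv2.imwrite('pics/a.png',cv2.resize(np.hstack([a[140:290,140:330],b[110:260,220:410]]),None,fx=2.1,fy=2.1))"
```

```text
t: 1.77
eef_pos: [0.5133, 0.0521, 0.1454]
ee_rot: [-3.138, -0.005, -3.099]
force: [0.6, 0.3, 1.4]
width: 0.0003
t 1.7667 target [0.5147 0.0524 0.08  ] shift [-0.0018  0.0005  0.0654] turn 0.04 box now [-32.5   7.8 145.4] rot [-3.138 -0.005 -3.099] F [0.6 0.3 1.4] w 0.00033683166239135856 q [ 0.48  0.17 -0.45  0.   -0.96 -0.44]
```

View pics/a.png

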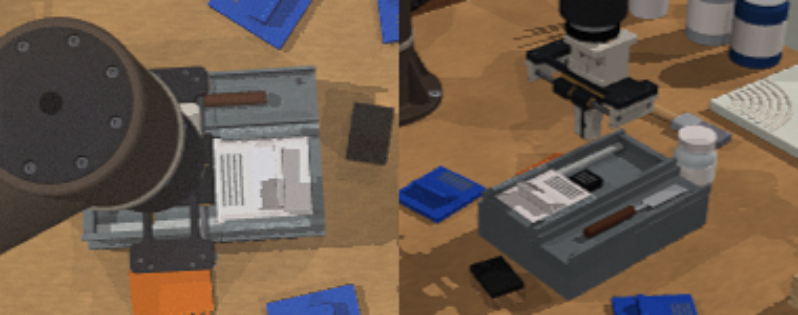

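The picture shows the shut fingers directly above the tab, at about (590,120) over (590,180) in the right panel. I'll descend to just above the tab, then press slowly.

```bash
python3 -m handwheel '[[[0,-0.002,0,0.03,0],[0,-0.002,0,0.05,0],[0,-0.002,0,0.064,0],[0,-0.002,0,0.068,0],[0,-0.002,0,0.072,0],[0,-0.002,0,0.075,0],[0,-0.002,0,0.077,0],[0,-0.002,0,0.079,0]]]'
python3 -c "
from h import *
go((-31,8,63))"
```

```text
t: 2.53
eef_pos: [0.5191, 0.0542, 0.0708]
ee_rot: [-3.141, 0.005, -3.098]
force: [-0.0, 2.0, 4.2]
width: 0.0005
t 2.5333 target [0.5147 0.0524 0.063 ] shift [ 0.0045 -0.0016  0.0078] turn 0.14 box now [-26.5   9.6  70.8] rot [-3.141  0.005 -3.098] F [-0.   2.   4.2] w 0.0004633915282353948 q [ 0.48  0.27 -0.53  0.   -0.77 -0.44]
```

```bash
python3 -m handwheel '[[[0,0.002,-0.001,0.002,0],[0,0.004,-0.001,0.004,0],[0,0.004,-0.001,0.006,0],[0,0.004,-0.001,0.008,0],[0,0.004,-0.001,0.009,0],[0,0.004,-0.001,0.009,0]]]'
python3 -c "
from h import *
go((-31,8,63))"
```

```text
t: 3.03
eef_pos: [0.5159, 0.0533, 0.0631]
ee_rot: [-3.141, 0.006, -3.097]
force: [-2.1, 2.6, 17.1]
width: 0.0006
t 3.0333 target [0.5147 0.0524 0.063 ] shift [ 0.0013 -0.0009  0.0001] turn 0.19 box now [-29.7   8.9  63.1] rot [-3.141  0.006 -3.097] F [-2.1  2.6 17.1] w 0.0006108198058795982 q [ 0.48  0.27 -0.54  0.   -0.75 -0.44]
```

The z of 63.1 mm and the rise to 17 N show the tab is on its hard stop. I'll hold briefly and then rise.

```bash
python3 -m handwheel '[[[0,0,0,0.001,0],[0,0,0,0.001,0],[0,0,0,0.001,0],[0,0,0,-0.02,0],[0,0,0,-0.05,0],[0,0,0,-0.06,0],[0,0,0,-0.06,0],[0,0,0,-0.06,0]]]'
python3 -c "
from h import *
go((-30,-110,120))
go((-30,-110,81))"
```

```text
t: 3.7
eef_pos: [0.5148, 0.0531, 0.1228]
ee_rot: [3.142, 0.005, -3.097]
force: [-0.3, 0.3, -0.6]
width: 0.0003
t 3.7 target [ 0.5206 -0.0654  0.12  ] shift [-0.0005 -0.1187  0.0028] turn 0.15 box now [-30.9   8.7 122.8] rot [ 3.142  0.005 -3.097] F [-0.3  0.3 -0.6] w 0.00028765257656079184 q [ 0.48  0.19 -0.48  0.   -0.89 -0.44]
t 3.7 target [ 0.5206 -0.0654  0.081 ] shift [-0.0003 -0.1187  0.0418] turn 0.15 box now [-30.9   8.7 122.8] rot [ 3.142  0.005 -3.097] F [-0.3  0.3 -0.6] w 0.00028765257656079184 q [ 0.48  0.19 -0.48  0.   -0.89 -0.44]
```

```bash
python3 -m handwheel '[[[0,0,-0.03,0,0],[0,0,-0.06,0,0],[0,0,-0.09,0,0],[0,0,-0.119,0,0],[0,0,-0.119,0,0],[0,0,-0.119,0,0],[0,0,-0.119,0,0]]]'
python3 -c "
from h import *
go((-30,-110,82))
from station import grab_frame
import cv2
a=grab_frame('top');b=grab_frame('scene')
cv2.imwrite('pics/b.png',cv2.resize(np.hstack([a[140:290,140:330],b[110:260,220:410]]),None,fx=2.1,fy=2.1))"
```

```text
t: 4.28
eef_pos: [0.519, -0.0661, 0.1214]
ee_rot: [-3.141, 0.003, -3.099]
force: [-0.4, -1.2, 0.4]
width: 0.0003
t 4.2833 target [ 0.5206 -0.0654  0.082 ] shift [-0.0015  0.0006  0.0394] turn 0.08 box now [ -31.6 -110.6  121.4] rot [-3.141e+00  3.000e-03 -3.099e+00] F [-0.4 -1.2  0.4] w 0.0002716391792129585 q [ 0.25  0.21 -0.47  0.   -0.9  -0.21]
```

View pics/b.png

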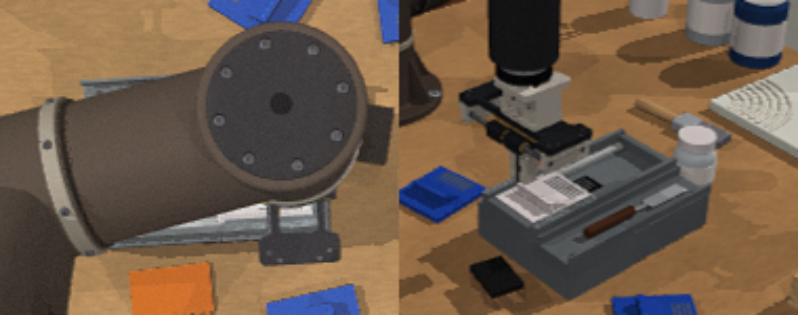

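The right panel shows the fingers behind the ridge, near (525,165), and the tab now lower at (590,183). I'll descend behind the ridge face.

```bash
python3 -m handwheel '[[[0,-0.001,0,0.015,0],[0,-0.001,0,0.026,0],[0,-0.001,0,0.033,0],[0,-0.001,0,0.037,0],[0,-0.001,0,0.039,0],[0,-0.001,0,0.039,0],[0,-0.001,0,0.039,0]]]'
python3 -c "
from h import *
go((-30,-95,82))
go((-30,38,82))
from station import grab_frame
import cv2
b=grab_frame('scene')
cv2.imwrite('pics/c.png',cv2.resize(b[160:260,240:390],None,fx=5,fy=5))"
```

```text
t: 4.97
eef_pos: [0.521, -0.065, 0.0834]
ee_rot: [-3.141, 0.004, -3.096]
force: [0.5, 0.1, 0.1]
width: 0.0007
t 4.9667 target [ 0.52   -0.0505  0.082 ] shift [0.0004 0.0146 0.0014] turn 0.21 box now [ -29.6 -109.6   83.4] rot [-3.141  0.004 -3.096] F [0.5 0.1 0.1] w 0.0007339513584732946 q [ 0.25  0.25 -0.51  0.   -0.81 -0.21]
t 4.9667 target [0.5144 0.0824 0.082 ] shift [-1.000e-04  1.476e-01  1.400e-03] turn 0.21 box now [ -29.6 -109.6   83.4] rot [-3.141  0.004 -3.096] F [0.5 0.1 0.1] w 0.0007339513584732946 q [ 0.25  0.25 -0.51  0.   -0.81 -0.21]
```

View pics/c.png

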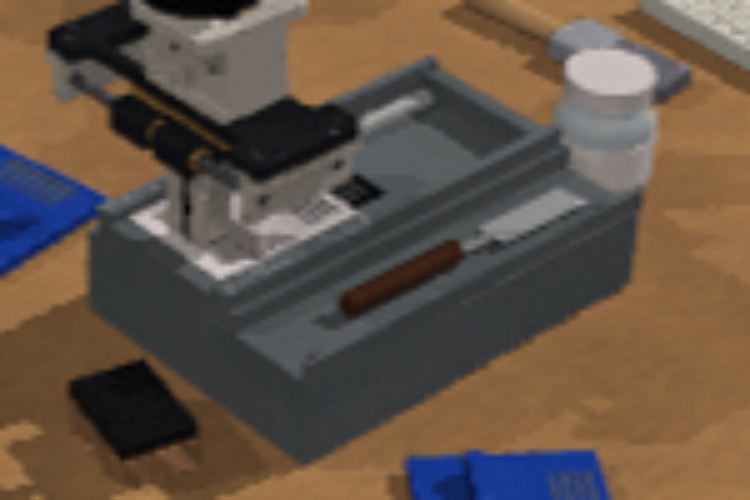

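The fingers stand on the cover's plain strip behind the ridge, at about (205,240), with no contact force. I'll push towards box +y.

```bash
python3 -m handwheel '[[[0,0,0.003,0,0],[0,0,0.006,0,0],[0,0,0.01,0,0],[0,0,0.014,0,0],[0,0,0.018,0,0],[0,0,0.023,0,0],[0,0,0.029,0,0],[0,0,0.035,0,0],[0,0,0.041,0,0],[0,0,0.047,0,0],[0,0,0.053,0,0],[0,0,0.059,0,0],[0,0,0.065,0,0],[0,0,0.07,0,0]]]'
python3 -c "
from h import *
go((-30,38,82))
from station import grab_frame
import cv2
b=grab_frame('scene')
cv2.imwrite('pics/d.png',cv2.resize(b[160:260,240:390],None,fx=5,fy=5))"
```

```text
t: 6.18
eef_pos: [0.5179, 0.0055, 0.0835]
ee_rot: [-3.142, 0.005, -3.096]
force: [0.1, -2.1, 3.3]
width: 0.0004
t 6.1833 target [0.5144 0.0824 0.082 ] shift [-0.      0.077   0.0015] turn 0.21 box now [-29.8 -39.   83.5] rot [-3.142  0.005 -3.096] F [ 0.1 -2.1  3.3] w 0.00035745459324890285 q [ 0.39  0.24 -0.52  0.   -0.8  -0.35]
```

View pics/d.png

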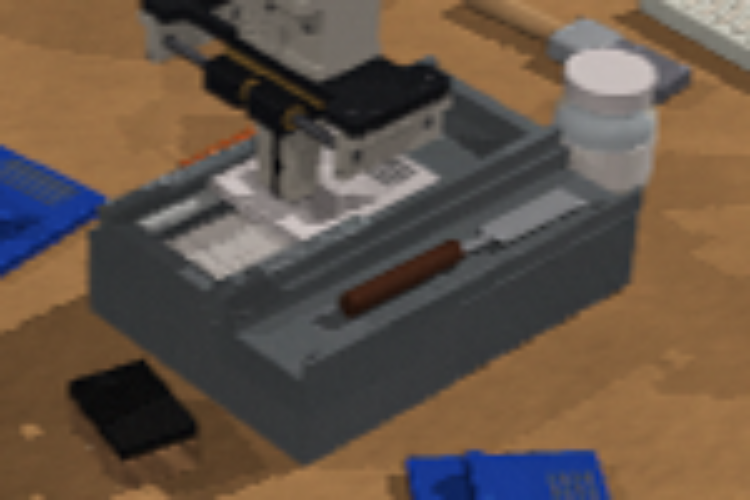

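The cover is sliding freely. The filter is showing at (235,245), and the cover is over the pressed tab. I'll push on and slow down near the stop.

```bash
python3 -m handwheel '[[[0,0,0.006,0,0],[0,0,0.012,0,0],[0,0,0.018,0,0],[0,0,0.024,0,0],[0,0,0.03,0,0],[0,0,0.036,0,0],[0,0,0.042,0,0],[0,0,0.048,0,0],[0,0,0.053,0,0],[0,0,0.057,0,0],[0,0,0.061,0,0],[0,0,0.064,0,0],[0,0,0.067,0,0],[0,0,0.069,0,0],[0,0,0.071,0,0]]]'
python3 -c "
from h import *
go((-30,38,82))"
```

```text
t: 7.48
eef_pos: [0.5147, 0.0772, 0.0835]
ee_rot: [3.141, 0.005, -3.096]
force: [0.9, -1.2, -1.7]
width: 0.0003
t 7.4833 target [0.5144 0.0824 0.082 ] shift [0.     0.0052 0.0015] turn 0.22 box now [-30.   32.8  83.5] rot [ 3.141  0.005 -3.096] F [ 0.9 -1.2 -1.7] w 0.0002556847442219752 q [ 0.53  0.25 -0.52  0.   -0.8  -0.48]
```

```bash
python3 -m handwheel '[[[0,0,0.001,0,0],[0,0,0.002,0,0],[0,0,0.003,0,0],[0,0,0.004,0,0],[0,0,0.005,0,0],[0,0,0.005,0,0]]]'
python3 -c "
from h import *
go((-30,38,82))
from station import grab_frame
import cv2
b=grab_frame('scene')
cv2.imwrite('pics/e.png',cv2.resize(b[160:260,240:390],None,fx=5,fy=5))"
```

```text
t: 7.98
eef_pos: [0.5145, 0.0823, 0.0835]
ee_rot: [3.141, 0.005, -3.096]
force: [-0.7, -0.0, 0.7]
width: 0.0005
t 7.9833 target [0.5144 0.0824 0.082 ] shift [0.0001 0.0001 0.0015] turn 0.21 box now [-29.9  37.9  83.5] rot [ 3.141  0.005 -3.096] F [-0.7 -0.   0.7] w 0.0005078242351055478 q [ 0.54  0.25 -0.52  0.   -0.8  -0.49]
```

View pics/e.png

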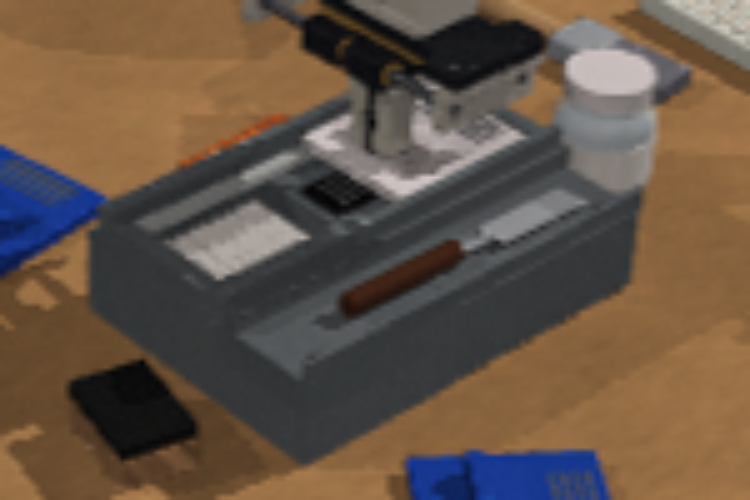

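The cover is nearly at the stop and the filter well and tab are clear, but there's no stop force yet. I'll continue in small steps.

```bash
python3 -m handwheel '[[[0,0,0.001,0,0],[0,0,0.002,0,0],[0,0,0.003,0,0],[0,0,0.004,0,0],[0,0,0.004,0,0]]]'
python3 -c "
from h import *
go((-30,38,82))"
```

```text
t: 8.45
eef_pos: [0.5147, 0.0831, 0.0841]
ee_rot: [-3.137, 0.004, -3.096]
force: [6.2, -20.3, 3.6]
width: 0.0002
t 8.45 target [0.5144 0.0824 0.082 ] shift [ 0.0003 -0.0007  0.0021] turn 0.25 box now [-29.7  38.7  84.1] rot [-3.137  0.004 -3.096] F [  6.2 -20.3   3.6] w 0.0002427493040885216 q [ 0.54  0.25 -0.52  0.01 -0.8  -0.5 ]
```

A force of 20 N against the motion, with the TCP at box y≈38.7 as predicted, means the cover is on the stop. I'll back off, rise and check.

```bash
python3 -m handwheel '[[[0,0,-0.002,0,0],[0,0,-0.006,0,0],[0,0,-0.01,0,0],[0,0,-0.012,-0.005,0],[0,0,-0.012,-0.03,0],[0,0,-0.02,-0.07,0],[0,0,-0.05,-0.1,0],[0,0,-0.09,-0.13,0],[0,0,-0.13,-0.14,0],[0,0,-0.17,-0.14,0],[0,0,-0.21,-0.14,0],[0,0,-0.25,-0.14,0],[0,0,-0.28,-0.14,0],[0,0,-0.28,-0.14,0],[0,0,-0.28,-0.14,0],[0,0,-0.28,-0.14,0]]]'
python3 -c "
from h import *
go((-30,38,82))
from station import grab_frame
import cv2
p=POSE
for n,off,sz in (('top',(165,165),(140,100)),('scene',(245,165),(135,90))):
    g=grab_frame(n); cv2.imwrite(f'pics/full_{n}.png',g)
    im=cv2.resize(g[off[1]:off[1]+sz[1],off[0]:off[0]+sz[0]],None,fx=5.6,fy=5.6)
    for poly in ([(-80,17,76),(20,17,76),(20,127,76),(-80,127,76)],[(-48,-14,63),(-12,-14,63),(-12,26,63),(-48,26,63)]):
        q=((proj(n,w(p,poly))-off)*5.6).astype(int); cv2.polylines(im,[q],True,(0,0,255),1)
    cv2.imwrite(f'pics/f_{n}.png',im)
"
```

```text
t: 9.78
eef_pos: [0.5268, -0.1959, 0.2254]
ee_rot: [-3.138, 0.004, -3.096]
force: [0.8, -0.2, 0.1]
width: 0.0005
t 9.7833 target [0.5144 0.0824 0.082 ] shift [0.0004 0.2791 0.1423] turn 0.21 box now [ -29.2 -240.6  225.4] rot [-3.138  0.004 -3.096] F [ 0.8 -0.2  0.1] w 0.0005165681405751127 q [-0.01  0.17 -0.25  0.   -1.15  0.05]
```

View pics/f_scene.png

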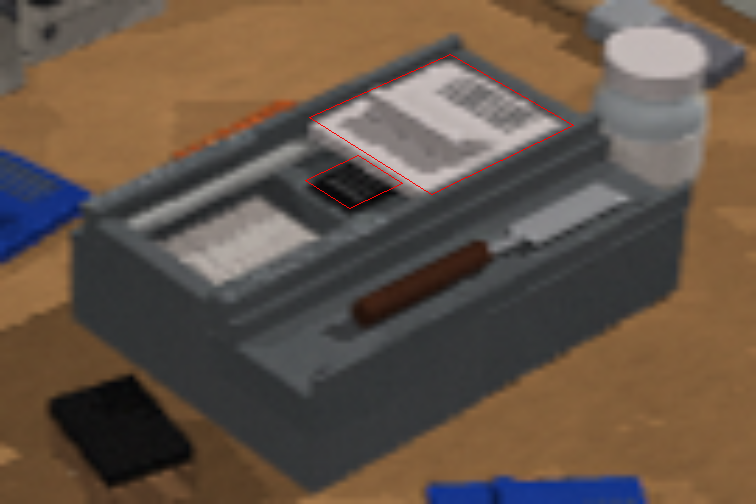

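View pics/f_top.png

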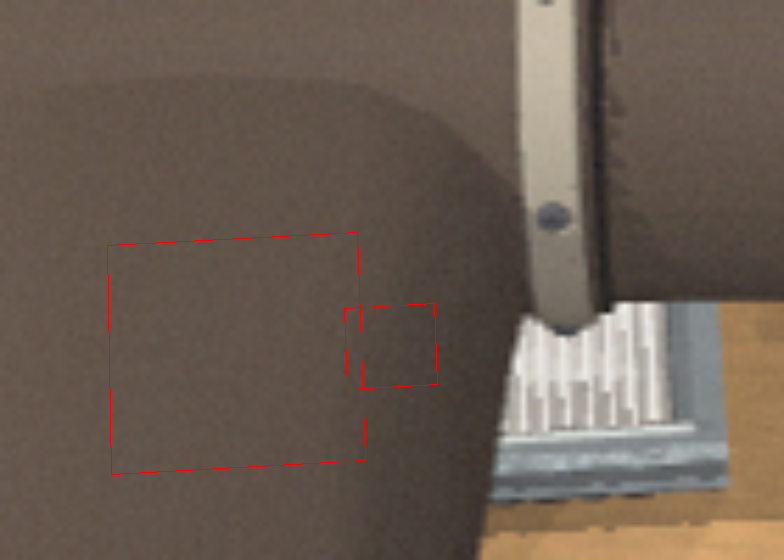

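View pics/full_top.png

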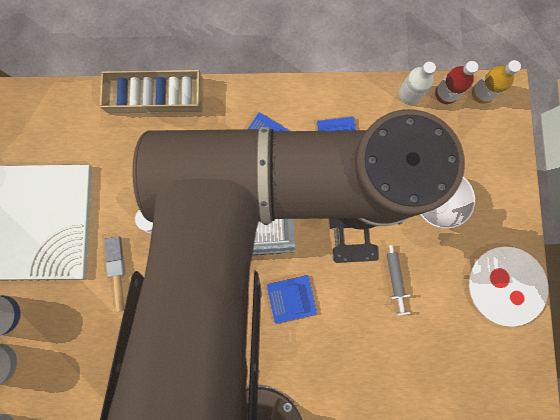

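In the scene view the cover's outline matches the predicted parked rectangle. It is flat, square and against the stop. The filter is fully open at (240,240), the tab is down, and the knife, jar and black block haven't moved. The robot is clear, so I'm handing in.

```bash
python3 -c "
from station import arm
print(arm.job_done())"
```

```text
the job is handed in; nothing more can be done
None
```

The filter box is open: I pressed the tab in, pushed the cover to the stop, and handed the job in at about 10 s of the 40 s allowed. No verdict was reported.

- **Tab:** I pressed it with shut fingers while the cover was still home. It reached its hard stop with the tip at 63.1 mm and 17 N on the tool.
- **Cover:** I pushed it by the ridge face for about 143 mm. It met the stop with about 20 N, at the fingertip position I had predicted. I then backed off, rose clear and moved away.
- **Last checks:** In the final scene picture the cover lies flat and square on the predicted parked outline. The filter is fully uncovered, the tab is down, and the palette knife, jar and black block look unmoved. The force on the tool was about zero, with the tip at z = 0.225 m.
- **Not confirmed or disagreeing:** In the last top view the arm hid the cover, tab and orange block, so that view could not confirm the parked pose. The separate top and scene fits of the box disagreed by 1.3° in yaw and about 2 mm in position. I used values in between, and this caused no trouble.

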